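Close a sprung two-part mould over its core pin and hold it shut

TASK

Get the casting mould ready: take the core pin with the thicker head out of the stand and push its shank into the hole in the middle of the bolted-down lower mould half until the head sits on the face, and let go of it. Then set the loose upper half squarely over the two dowels and press it down against the springs until the two halves meet, and finish while still holding it pressed shut (do not let go). Leave the thin-headed pin in the stand and do not disturb the other things on the worktop.

Things in the scene. Friction and masses are not known exactly. Their poses are not given: they have to be found in the camera images.
- mould_lower: Lower mould half, fixed. Origin: centre of its underside, z up. Dark steel flange 90 (x) x 156 (y) x 8 mm, on it a plain steel block 64 (x) x 124 (y) x 34 mm, top face 42 mm above the worktop. Two upright steel dowels, 10 mm in diameter with tapered tips, stand on the face at x = 0, y = +46 and -46 mm, 24 mm tall. A half turn about z changes nothing.
- mould_face (a point): Centre of the lower half's top face, 42 mm above the worktop: mouth of the vertical centre hole, 13 mm wide and 34 mm deep. Axes as mould_lower.
- ejector (a joint): Two sprung steel ejector pins, 9 mm in diameter, in the lower half's face at (x, y) = (20, 26) and (-20, -26) mm; they move together. 0 = out, 6 mm above the face; 0.006 (m) = pressed flush, mould shut. Spring about 8 N at 0 and 14 N at 0.006: they carry the upper half's weight, and it takes a push of about 10 N more to shut the mould. It opens again if let go.
- mould_upper: Upper mould half, loose, about 0.4 kg, lying on the worktop right way up. Origin: centre of its underside, z up. Steel-grey metal plate 64 (x) x 124 (y) x 28 mm with two through holes, 12.5 mm wide, at x = 0, y = +46 and -46 mm for the dowels, and under its middle a round cavity 35 mm wide, 28 mm deep that clears the core pin's head. A half turn about z changes nothing.
- rib (a point): Middle of the grip rib on top of the upper half, 50 mm above mould_upper's origin, same axes. The rib is 20 mm thick (x), 56 mm long (y), and stands from 34 to 66 mm above that origin, on a raised pad 44 (x) x 60 (y) mm whose upper face is at 34 mm. Grip it across its 20 mm.
- pin_thick: Core pin with the thicker head: steel, head 22 mm in diameter and 24 mm tall above a shank 10 mm in diameter and 30 mm long with a tapered end; 0.06 kg. Origin: on its axis at the underside of the head, z up along the pin. It starts upright in one of the stand's two holes, head resting on the stand's top.
- pin_thin: The other core pin, not wanted: the same but with a head 14 mm in diameter. It stands upright in the other hole of the stand.
- pin_stand: Grey plastic pin stand, fixed: block 44 (x) x 110 (y) x 38 mm, origin at the centre of its underside. Two holes at y = +28 and -28 mm, 13 mm wide and 34 mm deep. Which pin is in which hole varies.
- stopwatch: Bystander: black round stopwatch, 71 x 59 x 17 mm, lying loose between the mould halves. Origin: centre of its underside.
- nail_brush: Bystander: grey nail brush, 30 x 85 x 55 mm, loose near the left edge of the worktop. Origin: centre of its underside.

How it is judged:
By the outcome, as a careful person would: the job done as asked, in the order asked, and still so for the second after the job is handed in, while the arm keeps its last pose, push and grip.
It also fails if it takes over 51 s, if anything falls off the work surface, if the arm or the gripper's body presses on something with over 40 N, if the wrist force passes 120 N, or if a joint passes its speed limit or range.

ROBOT

A 6-joint arm with a two-finger parallel gripper is mounted at the origin on a cart in front of the work surface, level with it; the furniture and walls round the work are solid. World frame = base frame: x ahead of the robot, y to its left, z up, the work surface at z = 0. Lengths are in mm, angles in rad, forces in N, time in s.
With the tool pointing down it reaches from about 350 to 875 mm from the base axis. Payload 15.5 kg.
Tool frame: the origin (TCP) lies between the finger pads; the fingertips stand 22 mm ahead of it and the grasp point (between the pads) lies 3 mm ahead of it (bot.tips_ahead is the distance from the TCP to the fingertips, in mm); z points along the fingers, y is the direction in which the jaws open and shut (so a half turn about z gives the same grasp; the last joint's range is limited). The gripper opens to 85 mm and grips with 20 to 120 N. Pads are 22 mm wide; open, the fingers measure 114 mm over their backs; the gripper's body (76 mm by 85 mm) begins 54 mm behind the grasp point. The pads swing forward as they close: fully open they stand 13 mm farther back than shut.
Start: joints at [-1.335, 0.494, 1.345, -0, 1.302, -0.096], TCP at [203.001, -591.115, 253.277] pointing down, gripper open.
Joint ranges: [-2.91, 2.91], [-0.82, 2.16], [0.22, 2.67], [-1.22, 4.37], [0.12, 2.79], [-3.08, 3.08]. Speed limits (rad/s): [1.89, 1.89, 2.57, 3.01, 3.01, 3.01].

INTERFACE

Orientations are given as a 3x3 rotation matrix whose columns are the frame's x, y, z axes.
In Python, from plant import bot, eyes gives the robot as it stands. The module is installed in compiled form; this text tells all that it offers.
- The arm moves only by the shell command python3 -m jog 'ROWS' [OPENING] [FORCE]. ROWS is JSON, a list of rows, each an object with "travel": the shift along the tool's x, y, z in units of 50 mm (1.0 is 50 mm), a list of three; "rotation": the turn, a rotation vector about the tool's x, y, z in units of 6 degrees (1.0 is 6 degrees), a list of three. In form: [{"travel": [tx, ty, tz], "rotation": [rx, ry, rz]}, ...]. A call has 1 to 8 rows; each row shifts and turns the pose as measured when the row begins, along the tool's axes as they then stand; what a row does not reach is not made up. A row lasts 1/10 s, in which the tool goes at most 50 mm and 8.59 degrees, less where a joint would pass 70% of its speed; a pose out of reach is approached as far as the arm can. A call is refused whole if a number of a shift passes 1 or a number of a turn 1, either way. A call with a gripper value outside its range is refused whole. OPENING is the opening in per cent of the stroke, from 0 (shut) to 100 (fully open), set as the call begins (- or left out, the last holds). The fingers move at their own pace and stop on an object; FORCE is the grip in N (left out, the last holds). Time passes only in rows, so rows that do not move let the fingers close. It gives the time, the measured TCP pose, the force and the opening at its end, in the units of the state.
- bot.get_state(): the state, without advancing time (a new reading comes with each control period).
- eyes.snapshot(name): name is "scene" or "top" or "wrist"; returns a dict with "img" (384x512x3 uint8, red, green, blue), "range_z" (384x512 float32, mm along the optical axis (not along the pixel's ray), 0 where there is no reading), "fx", "fy", "cx", "cy" (pixels), "D" ([k1, k2, p1, p2, k3] as OpenCV has them; the pictures are not rectified), "rvec" (rotation vector, rad) and "tvec" (3), from world to camera coordinates, as OpenCV has them; the wrist camera has in their place "hand_eye" (4x4, takes a point from camera to tool coordinates, whose origin is the TCP and whose axes are the flange's). Camera axes: x right, y down, z forward; pixel columns grow to the right and rows downward; lengths in mm; the calibration is good to about 2 mm. A picture is of the moment at which its call begins: read the wrist's pose just before it.
- bot.hand_in(): hands the job in, once; it reports no verdict.
The state is a dict: "time": time; "q": joint angles; "qvel": joint speeds; "effort": joint torques, N m; "position": TCP position; "eef_rot": TCP orientation; "ft_force": force on the tool from outside, world axes, zero at the start; "moment": the same for the moment, N m; "grip_width": finger opening in mm.
Only numpy, scipy, OpenCV 4.12 (cv2) and the standard library are available. Lean on these libraries where they do the work, as an engineer would, in place of code of your own. Each camera call takes 0.05 s, during which the arm holds its last target.

## Working session

There is one attempt and no reset: what is moved stays moved. The work goes in short steps, Python scripts to look and compute and a shell command to move; the robot and the scene stay as the last step left them, time stands still between calls to the robot, and variables do not carry over. Pictures are saved under pics/ and viewed, and the job is handed in when it is done.

```bash
mkdir -p pics; ls
python3 - <<'E'
from plant import bot, eyes
import cv2
s=bot.get_state()
print({k:s[k] for k in ('time','position','eef_rot','ft_force','grip_width')},bot.tips_ahead)
import pickle
for n in ("scene","top"):
    d=eyes.snapshot(n); pickle.dump(d,open(f"{n}0.pkl","wb"))
    cv2.imwrite(f"pics/{n}0.png",cv2.cvtColor(d["img"],cv2.COLOR_RGB2BGR))
    print({k:d[k] for k in d if k not in("img","range_z")})
E
```

```text
pics
{'time': 0.0, 'position': array([ 202.90434199, -590.79105394,  252.7014419 ]), 'eef_rot': array([[ 9.45800461e-01,  3.24748234e-01, -2.70774249e-04],
       [ 3.24748317e-01, -9.45799692e-01,  1.21387054e-03],
       [ 1.38104113e-04, -1.23601280e-03, -9.99999227e-01]]), 'ft_force': array([-0.94009399,  0.10069913,  0.62213039]), 'grip_width': 84.99059183151465} 22.0
{'fx': 383.26376984544777, 'fy': 383.26376984544777, 'cx': 252.41981795648468, 'cy': 194.46436483139448, 'D': array([-0.01163625,  0.        ,  0.        ,  0.        ,  0.        ]), 'rvec': array([ 1.8968777 , -1.13228295,  0.60030164]), 'tvec': array([-355.01252655,  289.32941139,  533.35925033])}
{'fx': 488.08128156618056, 'fy': 488.08128156618056, 'cx': 267.02036345970765, 'cy': 193.32431307933498, 'D': array([-0.0048502,  0.       ,  0.       ,  0.       ,  0.       ]), 'rvec': array([ 2.140194  , -2.18427877,  0.16246465]), 'tvec': array([-115.56916594,  556.49964227, 1079.22574617])}
```

View pics/top0.png

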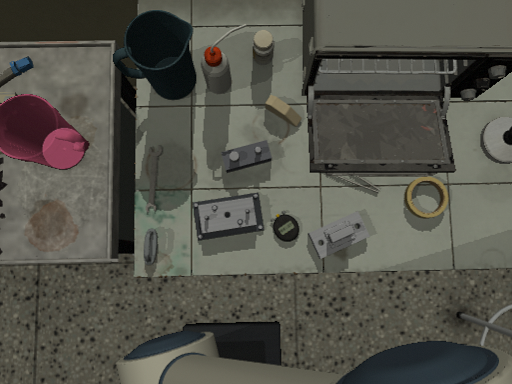

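View pics/scene0.png

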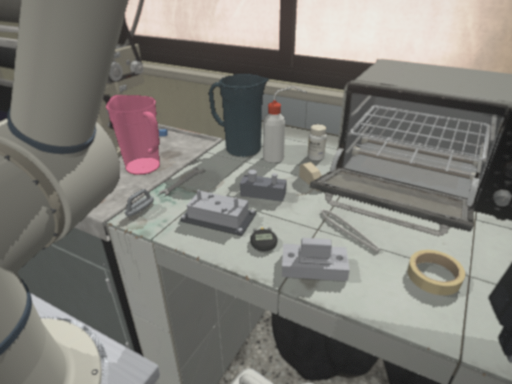

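The top view shows the lower mould around (228,215), the stand around (247,157) with its pins at about (235,156) and (259,152), the stopwatch at (286,228) and the upper half at (342,236). Next I'll zoom in and measure.

```bash
cat > h.py <<'E'
import numpy as np, cv2, pickle
def ray(d,px):
    K=np.array([[d["fx"],0,d["cx"]],[0,d["fy"],d["cy"]],[0,0,1]])
    return cv2.undistortPoints(np.array(px,float).reshape(-1,1,2),K,d["D"]).reshape(-1,2)
def ext(d,pose=None):
    """R,t camera->world"""
    if "rvec" in d:
        R=cv2.Rodrigues(d["rvec"])[0]; return R.T,-R.T@d["tvec"]
    p,Rt=pose; H=d["hand_eye"]
    return Rt@H[:3,:3], Rt@H[:3,3]+p
def onplane(d,px,z,pose=None):
    R,o=ext(d,pose); n=ray(d,px); v=np.c_[n,np.ones(len(n))]@R.T
    return o+v*((z-o[2])/v[:,2])[:,None]
def cloud(d,pose=None):
    h,w=d["range_z"].shape; u,v=np.meshgrid(np.arange(w),np.arange(h))
    n=ray(d,np.c_[u.ravel(),v.ravel()]); z=d["range_z"].ravel().astype(float)
    R,o=ext(d,pose); P=np.c_[n*z[:,None],z]@R.T+o; P[z==0]=np.nan
    return P.reshape(h,w,3)
E
python3 - <<'E'
from h import *
d=pickle.load(open("top0.pkl","rb"))
P=cloud(d)
b=cv2.cvtColor(d["img"],cv2.COLOR_RGB2BGR)
cv2.imwrite("pics/top0z.png",cv2.resize(b[135:275,185:385],None,fx=4,fy=4,interpolation=cv2.INTER_CUBIC))
Z=P[...,2]
print("table z",np.nanmedian(Z[245:260,240:280]),np.isnan(Z).mean())
for nm,(x0,x1,y0,y1),(lo,hi) in [("lowerface",(190,268,190,240),(36,46)),("stand",(218,276,138,175),(33,43)),("pins",(218,276,130,175),(55,75)),("upper plate",(300,375,205,275),(22,31)),("rib",(300,375,205,275),(58,75)),("watch",(268,304,208,246),(8,30))]:
    s=P[y0:y1,x0:x1].reshape(-1,3); m=(s[:,2]>lo)&(s[:,2]<hi); q=s[m]
    if len(q)<5: print(nm,len(q));continue
    r=cv2.minAreaRect(q[:,:2].astype(np.float32)); print(nm,len(q),np.round(r[0],1),np.round(r[1],1),round(r[2],1),"z",np.median(q[:,2]).round(1))
    if nm=="pins":print(np.round(q,0).tolist())
E
```

```text
table z 1.8091191359005734 0.004109700520833333
lowerface 1208 [506.5 -36. ] [ 64.6 124.2] 7.8 z 43.7
stand 740 [644.4 -81.3] [ 45.6 110.2] 14.7 z 40.0
pins 106 [641.9 -79.9] [20.  72.7] 11.5 z 64.0
[[657.0, -106.0, 61.0], [657.0, -108.0, 64.0], [657.0, -110.0, 63.0], [654.0, -104.0, 65.0], [653.0, -106.0, 69.0], [655.0, -108.0, 61.0], [654.0, -110.0, 64.0], [654.0, -113.0, 65.0], [652.0, -104.0, 66.0], [652.0, -106.0, 62.0], [652.0, -108.0, 64.0], [652.0, -110.0, 64.0], [652.0, -113.0, 63.0], [652.0, -115.0, 62.0], [649.0, -104.0, 69.0], [649.0, -106.0, 68.0], [650.0, -108.0, 65.0], [649.0, -110.0, 65.0], [649.0, -113.0, 66.0], [650.0, -115.0, 61.0], [648.0, -104.0, 61.0], [648.0, -106.0, 61.0], [647.0, -108.0, 64.0], [648.0, -110.0, 63.0], [648.0, -113.0, 62.0], [646.0, -49.0, 65.0], [646.0, -52.0, 65.0], [646.0, -54.0, 65.0], [646.0, -56.0, 66.0], [646.0, -58.0, 63.0], [646.0, -61.0, 63.0], [647.0, -103.0, 56.0], [645.0, -106.0, 63.0], [645.0, -108.0, 63.0], [645.0, -110.0, 64.0], [646.0, -113.0, 60.0], [643.0, -47.0, 66.0], [644.0, -49.0, 63.0], [645.0, -51.0, 59.0], [643.0, -54.
[... 917 characters left out ...]
0, -45.0, 70.0], [633.0, -47.0, 62.0], [632.0, -49.0, 66.0], [632.0, -51.0, 63.0], [632.0, -54.0, 64.0], [632.0, -56.0, 63.0], [632.0, -58.0, 65.0], [632.0, -61.0, 65.0], [632.0, -63.0, 66.0], [631.0, -47.0, 61.0], [630.0, -49.0, 66.0], [630.0, -51.0, 63.0], [630.0, -54.0, 63.0], [630.0, -56.0, 61.0], [630.0, -58.0, 63.0], [630.0, -60.0, 62.0], [631.0, -62.0, 59.0], [629.0, -49.0, 58.0], [628.0, -51.0, 64.0], [627.0, -54.0, 66.0], [627.0, -56.0, 67.0], [628.0, -58.0, 64.0], [627.0, -51.0, 55.0], [627.0, -53.0, 55.0], [627.0, -56.0, 57.0]]
upper plate 671 [ 457.4 -290.5] [ 63.9 124.5] 23.1 z 29.1
rib 233 [ 457.2 -290. ] [20.  56.1] 22.9 z 67.7
watch 585 [ 478.9 -168.9] [71.5 58.3] 20.3 z 17.7
```

View pics/top0z.png

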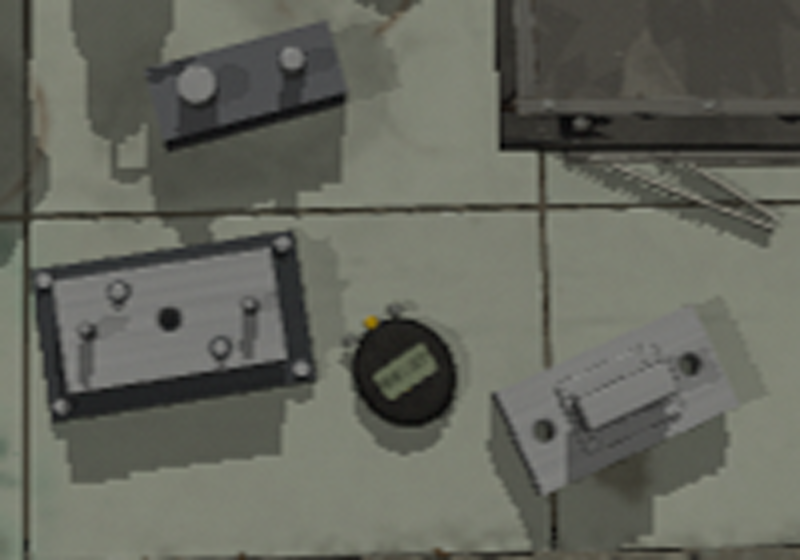

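The top view gives these values: thick pin at about (637,-54.5), stand yaw 15°, lower half at (506.5,-36) yaw 7.8°, upper half at (457,-290.5) yaw 23°. I'm swinging over with the jaws turning to lie along x.

```bash
python3 -m jog '[{"travel":[0.85,-0.53,0],"rotation":[0,0,-1]},{"travel":[0.9,-0.44,0],"rotation":[0,0,-1]},{"travel":[0.94,-0.34,0],"rotation":[0,0,-1]},{"travel":[0.97,-0.24,0],"rotation":[0,0,-1]},{"travel":[0.99,-0.14,0],"rotation":[0,0,-1]},{"travel":[1,-0.03,0],"rotation":[0,0,-1]},{"travel":[1,0.07,0],"rotation":[0,0,-1]},{"travel":[0.98,0.17,0],"rotation":[0,0,-1]}]' 100 30
cat > go.py <<'E'
# how far to go: world target x,y,z, yaw of tool x (deg)
import sys; from h import *; from plant import bot
x,y,z,yaw=map(float,sys.argv[1:5]); s=bot.get_state(); p,R=np.array(s["position"]),np.array(s["eef_rot"])
c,n=np.cos(np.radians(yaw)),np.sin(np.radians(yaw))
T=np.array([[c,n,0],[n,-c,0],[0,0,-1.]])
print("t",round(s["time"],2),"pos",p.round(1),"yaw",np.degrees(np.arctan2(R[1,0],R[0,0])).round(2),"F",np.round(s["ft_force"],1),"w",round(s["grip_width"],1))
print("travel",(R.T@(np.array([x,y,z])-p)/50).round(3),"rot",(np.degrees(cv2.Rodrigues(R.T@T)[0].ravel())/6).round(3))
E
python3 go.py 560 -50 250 104.7
```

```text
time: 0.9
position: [450.1, -278.4, 250.4]
eef_rot: [[0.371, 0.929, -0.002], [0.929, -0.371, 0.002], [0.001, -0.003, -1.0]]
ft_force: [0.0, -1.6, -0.3]
grip_width: 85.5
t 0.9 pos [ 450.1 -278.4  250.4] yaw 68.21 F [ 0.  -1.6 -0.3] w 85.5
travel [5.058 0.345 0.013] rot [-0.021 -0.018 -6.082]
```

```bash
python3 -m jog '[{"travel":[0.84,0.06,0],"rotation":[0,0,-1]},{"travel":[0.83,0.15,0],"rotation":[0,0,-1]},{"travel":[0.81,0.23,0],"rotation":[0,0,-1]},{"travel":[0.78,0.31,0],"rotation":[0,0,-1]},{"travel":[0.74,0.4,0],"rotation":[0,0,-1]},{"travel":[0.7,0.47,0],"rotation":[0,0,-1]},{"travel":[0,0,0],"rotation":[0,0,0]}]' 100 30
cat > snap.py <<'E'
import sys; from h import *; from plant import bot,eyes
n=sys.argv[1]; s=bot.get_state(); d=eyes.snapshot("wrist"); pose=(np.array(s["position"]),np.array(s["eef_rot"]))
pickle.dump((d,pose),open(n+".pkl","wb")); cv2.imwrite(f"pics/{n}.png",cv2.cvtColor(d["img"],cv2.COLOR_RGB2BGR))
print(pose[0].round(1)); 
if len(sys.argv)>2: print({k:d[k] for k in d if k not in("img","range_z")})
E
python3 snap.py w1 v; python3 go.py 635 -54 250 104.7
```

```text
time: 1.6
position: [562.4, -34.5, 249.4]
eef_rot: [[-0.28, 0.96, -0.003], [0.96, 0.28, 0.003], [0.004, -0.002, -1.0]]
ft_force: [-0.0, -1.1, 0.5]
grip_width: 85.5
[562.4 -34.5 249.4]
{'fx': 268.85540662360955, 'fy': 268.85540662360955, 'cx': 254.84150140802632, 'cy': 191.79813419972453, 'D': array([-0.03448597,  0.        ,  0.        ,  0.        ,  0.        ]), 'hand_eye': array([[ 4.09890425e-05, -9.58592297e-01, -2.84782035e-01,
         7.30054397e+01],
       [ 9.99999905e-01,  1.62818038e-04, -4.04123379e-04,
         3.23629344e-02],
       [ 4.33757210e-04, -2.84781991e-01,  9.58592212e-01,
        -1.21635832e+02],
       [ 0.00000000e+00,  0.00000000e+00,  0.00000000e+00,
         1.00000000e+00]])}
t 1.65 pos [561.7 -36.2 249.3] yaw 106.07 F [-1.1 -0.1  0.1] w 85.5
travel [-0.747  1.311 -0.021] rot [-0.028 -0.036  0.228]
```

View pics/w1.png

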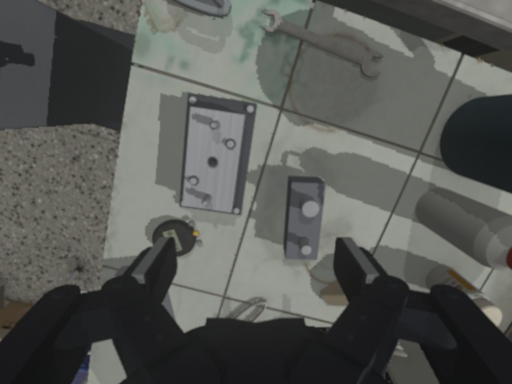

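The wrist view shows the lower half at (217,153) with its hole at (212,162), and the thick pin head at (310,208). The arm was still settling, so I'll take it again at rest and measure both in one frame.

```bash
python3 snap.py w2
cat > meas.py <<'E'
import sys; from h import *
d,pose=pickle.load(open(sys.argv[1]+".pkl","rb")); P=cloud(d,pose); Z=P[...,2]; flat=P.reshape(-1,3); 
tz=np.nanmedian(Z[120:260,140:180]); print("table",tz)
def rect(nm,c,r,lo,hi):
    m=(np.hypot(flat[:,0]-c[0],flat[:,1]-c[1])<r)&(flat[:,2]>lo)&(flat[:,2]<hi)
    q=flat[m]; R=cv2.minAreaRect(q[:,:2].astype(np.float32)); print(nm,len(q),np.round(R[0],1),np.round(R[1],1),round(R[2],1),"z",np.median(q[:,2]).round(1), "mean",q[:,:2].mean(0).round(1)); return q
rect("face",(506,-36),75,38,46); rect("stand",(644,-81),65,33,42); rect("thick",(636,-54),20,56,70); rect("thin",(651,-109),15,56,70)
# hole: dark blob
g=cv2.cvtColor(d["img"],cv2.COLOR_RGB2GRAY)
m=((np.hypot(P[...,0]-506,P[...,1]+36)<11)&(g<70)); v,u=np.nonzero(m); print("hole px",u.mean(),v.mean(),m.sum(), onplane(d,[[u.mean(),v.mean()]],42,pose).round(1))
E
python3 meas.py w2
python3 - <<'E'
from h import *
d,_=pickle.load(open("w2.pkl","rb"))
cv2.imwrite("pics/w2z.png",cv2.resize(cv2.cvtColor(d["img"],cv2.COLOR_RGB2BGR)[80:275,160:345],None,fx=4,fy=3,interpolation=cv2.INTER_CUBIC) if 0 else cv2.resize(cv2.cvtColor(d["img"],cv2.COLOR_RGB2BGR)[80:275,160:345],None,fx=3,fy=3,interpolation=cv2.INTER_CUBIC))
E
```

```text
[561.7 -36.2 249.3]
table 0.990577105084526
face 4749 [506.5 -35.4] [ 63.2 123.7] 7.8 z 43.0 mean [506.1 -31.9]
stand 2154 [644.2 -80.1] [ 44.5 110.8] 14.3 z 39.0 mean [642.3 -77.6]
thick 256 [637.2 -52.6] [20.4 21.2] 63.7 z 62.7 mean [636.4 -52. ]
thin 105 [ 650.7 -107.1] [13.3 13.2] 88.4 z 62.5 mean [ 650.2 -106.3]
hole px 71.81716678297279 320.4598743893929 4299 [[ 355.  -334.9   42. ]]
```

View pics/w2z.png

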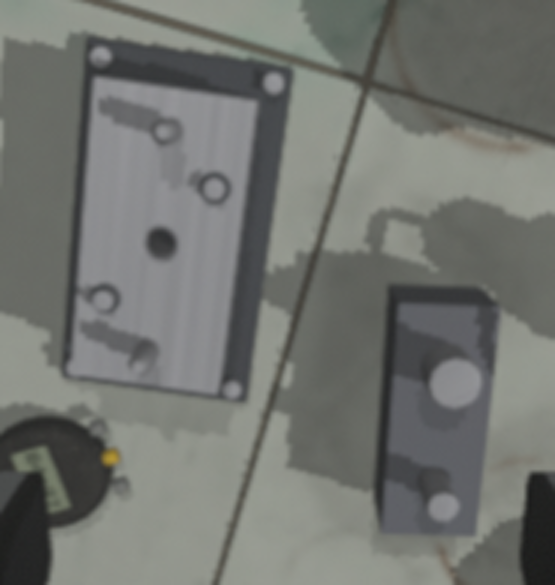

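```bash
python3 go.py 637.2 -53.2 130 104.5
```

```text
t 1.7 pos [561.1 -37.7 249.3] yaw 105.91 F [ 0.4 -0.7 -1.2] w 85.4
travel [-0.723  1.386  2.379] rot [-0.031 -0.033  0.235]
```

```bash
python3 -m jog '[{"travel":[-0.25,0.47,0.8],"rotation":[-0.03,-0.03,0.23]},{"travel":[-0.25,0.46,0.8],"rotation":[0,0,0]},{"travel":[-0.24,0.46,0.78],"rotation":[0,0,0]},{"travel":[0,0,0],"rotation":[0,0,0]},{"travel":[0,0,0],"rotation":[0,0,0]},{"travel":[0,0,0],"rotation":[0,0,0]}]' 70 30; for i in 1 2 3; do python3 go.py 637.2 -53.2 130 104.5; done; python3 snap.py w3;python3 go.py 637.2 -53.2 130 104.5
```

```text
time: 2.3
position: [638.2, -62.8, 127.5]
eef_rot: [[-0.239, 0.971, 0.001], [0.971, 0.239, -0.001], [-0.001, 0.0, -1.0]]
ft_force: [-0.1, -1.2, 0.7]
grip_width: 59.5
t 2.3 pos [638.2 -62.8 127.5] yaw 103.83 F [-0.1 -1.2  0.7] w 59.5
travel [ 0.191  0.027 -0.051] rot [ 0.004  0.013 -0.112]
t 2.3 pos [638.2 -62.8 127.5] yaw 103.83 F [-0.1 -1.2  0.7] w 59.5
travel [ 0.191  0.027 -0.051] rot [ 0.004  0.013 -0.112]
t 2.3 pos [638.2 -62.8 127.5] yaw 103.83 F [-0.1 -1.2  0.7] w 59.5
travel [ 0.191  0.027 -0.051] rot [ 0.004  0.013 -0.112]
[638.2 -62.8 127.5]
t 2.35 pos [638.4 -62.8 128.1] yaw 103.83 F [-1.2 -0.4  0.1] w 59.7
travel [ 0.191  0.022 -0.039] rot [ 0.013  0.017 -0.111]
```

View pics/w3.png

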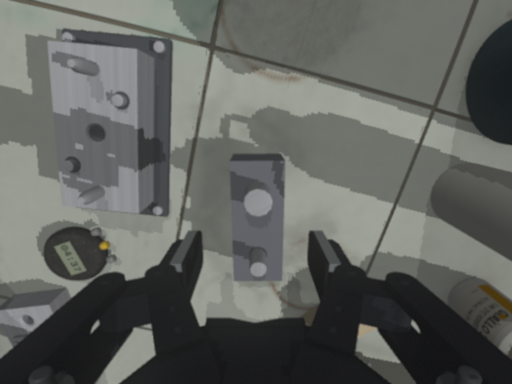

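```bash
python3 meas.py w3 | grep -v hole
python3 - <<'E'
from h import *
d,p=pickle.load(open("w3.pkl","rb"))
g=cv2.cvtColor(d["img"],cv2.COLOR_RGB2GRAY)[185:222,238:282]
m=(g>125).astype(np.uint8); n,l,s,c=cv2.connectedComponentsWithStats(m); i=1+s[1:,4].argmax(); print(s[i],c[i])
print(onplane(d,[c[i]+[238,185]],62,p))
E
```

```text
table 8.124907641825473
face 12933 [506.6 -35.3] [ 66.3 124.7] 7.8 z 43.0 mean [507.4 -30.1]
stand 5136 [644.3 -80.4] [ 44.1 110.8] 14.1 z 39.0 mean [643.1 -75.5]
thick 682 [637.5 -52.7] [20.7 21. ] 30.4 z 62.8 mean [637.2 -52. ]
thin 269 [ 651.1 -107. ] [13.4 13.5] 75.7 z 62.6 mean [ 650.7 -105.9]
[  6   4  29  27 577] [19.95493934 17.23743501]
[[638.14508834 -53.19114932  62.        ]]
```

```bash
python3 -m jog '[{"travel":[0.19,0.02,0.2],"rotation":[0,0,-0.11]},{"travel":[0,0,0.3],"rotation":[0,0,0]},{"travel":[0,0,0.3],"rotation":[0,0,0]},{"travel":[0,0,0],"rotation":[0,0,0]},{"travel":[0,0,0],"rotation":[0,0,0]}]' 60 30; python3 go.py 637.7 -53 63.5 104.5
```

```text
time: 2.85
position: [637.0, -51.0, 91.8]
eef_rot: [[-0.252, 0.968, 0.009], [0.968, 0.252, -0.002], [-0.005, 0.008, -1.0]]
ft_force: [0.2, -0.3, 0.2]
grip_width: 51.3
t 2.85 pos [637.  -51.   91.8] yaw 104.62 F [ 0.2 -0.3  0.2] w 51.3
travel [-0.039 -0.001  0.567] rot [0.08  0.045 0.021]
```

```bash
python3 -m jog '[{"travel":[-0.04,0,0.3],"rotation":[0.08,0.04,0]},{"travel":[0,0,0.2],"rotation":[0,0,0]},{"travel":[0,0,0],"rotation":[0,0,0]},{"travel":[0,0,0],"rotation":[0,0,0]}]' 60 30; python3 go.py 637.7 -53 63.5 104.5
```

```text
time: 3.25
position: [638.2, -52.8, 66.7]
eef_rot: [[-0.253, 0.967, 0.002], [0.967, 0.253, -0.001], [-0.001, 0.002, -1.0]]
ft_force: [-0.2, 0.4, 0.0]
grip_width: 51.1
t 3.25 pos [638.2 -52.8  66.7] yaw 104.65 F [-0.2  0.4  0. ] w 51.1
travel [-0.001 -0.012  0.064] rot [0.015 0.011 0.026]
```

```bash
python3 -m jog '[{"travel":[0,0,0.06],"rotation":[0,0,0]},{"travel":[0,0,0],"rotation":[0,0,0]},{"travel":[0,0,0],"rotation":[0,0,0]}]' 60 30; python3 -m jog '[{"travel":[0,0,0],"rotation":[0,0,0]},{"travel":[0,0,0],"rotation":[0,0,0]},{"travel":[0,0,0],"rotation":[0,0,0]},{"travel":[0,0,0],"rotation":[0,0,0]},{"travel":[0,0,0],"rotation":[0,0,0]},{"travel":[0,0,0],"rotation":[0,0,0]},{"travel":[0,0,0],"rotation":[0,0,0]},{"travel":[0,0,0],"rotation":[0,0,0]}]' 0 60
```

```text
time: 3.55
position: [638.5, -52.9, 63.9]
eef_rot: [[-0.253, 0.967, 0.002], [0.967, 0.253, -0.001], [-0.001, 0.002, -1.0]]
ft_force: [0.9, 0.2, -0.6]
grip_width: 51.5
time: 4.35
position: [638.7, -52.9, 64.5]
eef_rot: [[-0.253, 0.967, 0.003], [0.967, 0.253, -0.001], [-0.002, 0.003, -1.0]]
ft_force: [0.3, -0.2, 0.5]
grip_width: 19.8
```

```bash
python3 -m jog '[{"travel":[0,0,-0.3],"rotation":[0,0,0]},{"travel":[0,0,-0.5],"rotation":[0,0,0]},{"travel":[0,0,-0.6],"rotation":[0,0,0]},{"travel":[0,0,-0.3],"rotation":[0,0,0]},{"travel":[0,0,0],"rotation":[0,0,0]},{"travel":[0,0,0],"rotation":[0,0,0]}]'; python3 snap.py w4; python3 go.py 507 -35.4 110 97.8
python3 - <<'E'
from h import *
d,_=pickle.load(open("w4.pkl","rb"))
cv2.imwrite("pics/w4z.png",cv2.resize(cv2.cvtColor(d["img"],cv2.COLOR_RGB2BGR)[130:384,130:380],None,fx=2.3,fy=2.3,interpolation=cv2.INTER_CUBIC))
E
```

```text
time: 4.95
position: [638.3, -52.8, 156.4]
eef_rot: [[-0.253, 0.967, 0.004], [0.967, 0.253, -0.001], [-0.002, 0.003, -1.0]]
ft_force: [-1.6, -0.7, -0.5]
grip_width: 19.8
[638.3 -52.8 156.4]
t 5.0 pos [638.3 -52.8 156.2] yaw 104.65 F [-0.1 -0.4  0.2] w 20.0
travel [ 1.002 -2.456  0.914] rot [0.033 0.017 1.141]
```

View pics/w4z.png

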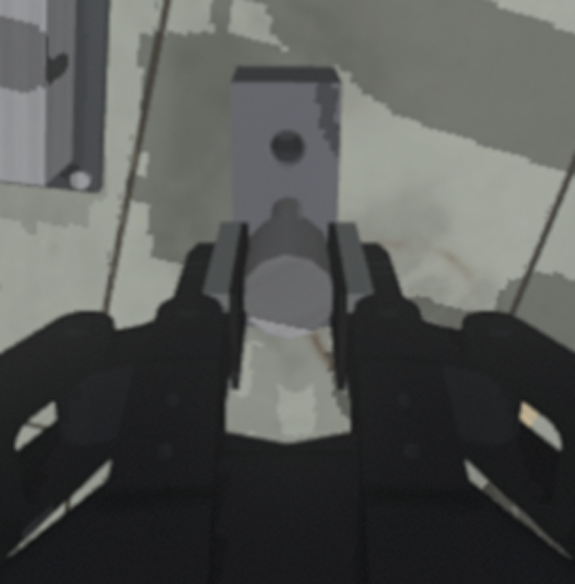

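The thick pin is held upright. The head top is at zoomed (288,288), the shank tip at (288,205), and the empty stand hole at (288,147). I'll check its offset and tilt in tool axes.

Run:
```python
from h import *
d,p=pickle.load(open("w4.pkl","rb")); H=d["hand_eye"]
def tool(px,z):
    n=ray(d,[px])[0]; v=H[:3,:3]@[*n,1]; o=H[:3,3]; return o+v*(z-o[2])/v[2]
print("head",tool((255.2,255.2),2.5).round(2),"top circle near/far edges",tool((255.2,130+332/2.3),2.5).round(1))
print("shank end",tool((255.0,130+203/2.3),56.5).round(2))
print("stand hole",onplane(d,[(255.2,193.9)],38,p).round(1))
R=d["range_z"]; q=R[250:262,245:266]; print(np.median(q))
P=cloud(d,(np.zeros(3),np.eye(3))); s=P[225:290,235:277].reshape(-1,3); m=(s[:,2]>-3)&(s[:,2]<8); q=s[m]; print(cv2.minAreaRect(q[:,:2].astype(np.float32)),np.median(q[:,2]))
```

```text
head [1.79 0.16 2.5 ] top circle near/far edges [-9.7  0.2  2.5]
shank end [ 0.41  0.06 56.5 ]
stand hole [[639.1 -53.2  38. ]]
138.29599
((0.6770534515380859, 0.45479869842529297), (21.505077362060547, 22.86482048034668), 89.61204528808594) 1.6651990323693724
```

```bash
python3 -m jog '[{"travel":[0.25,-0.6,0],"rotation":[0.03,0.02,0.6]},{"travel":[0.25,-0.6,0],"rotation":[0,0,0.54]},{"travel":[0.2,-0.6,0],"rotation":[0,0,0]},{"travel":[0.1,-0.4,0.1],"rotation":[0,0,0]},{"travel":[0,0,0.1],"rotation":[0,0,0]},{"travel":[0,0,0],"rotation":[0,0,0]},{"travel":[0,0,0],"rotation":[0,0,0]},{"travel":[0,0,0],"rotation":[0,0,0]}]'; python3 go.py 507.2 -35.6 135 97.8
```

```text
time: 5.8
position: [517.3, -32.7, 140.4]
eef_rot: [[-0.131, 0.991, -0.007], [0.991, 0.131, 0.002], [0.003, -0.007, -1.0]]
ft_force: [0.2, 0.2, -0.8]
grip_width: 19.8
t 5.8 pos [517.3 -32.7 140.4] yaw 97.51 F [ 0.2  0.2 -0.8] w 19.8
travel [-0.032 -0.207  0.109] rot [-0.066 -0.025 -0.049]
```

```bash
python3 -m jog '[{"travel":[-0.03,-0.2,0.1],"rotation":[-0.06,-0.02,-0.05]},{"travel":[0,0,0],"rotation":[0,0,0]},{"travel":[0,0,0],"rotation":[0,0,0]},{"travel":[0,0,0],"rotation":[0,0,0]}]'; python3 go.py 507.2 -35.6 135 97.8;python3 snap.py w5;  python3 - <<'E'
from h import *
d,_=pickle.load(open("w5.pkl","rb"))
cv2.imwrite("pics/w5z.png",cv2.resize(cv2.cvtColor(d["img"],cv2.COLOR_RGB2BGR)[130:330,155:355],None,fx=3,fy=3,interpolation=cv2.INTER_CUBIC))
E
```

```text
time: 6.2
position: [510.6, -36.0, 135.7]
eef_rot: [[-0.136, 0.991, 0.002], [0.991, 0.136, 0.0], [-0.0, 0.002, -1.0]]
ft_force: [-0.5, -0.2, 0.1]
grip_width: 20.1
t 6.2 pos [510.6 -36.  135.7] yaw 97.8 F [-0.5 -0.2  0.1] w 20.1
travel [ 0.016 -0.066  0.013] rot [ 0.015  0.002 -0.   ]
[510.6 -36.  135.7]
```

View pics/w5z.png

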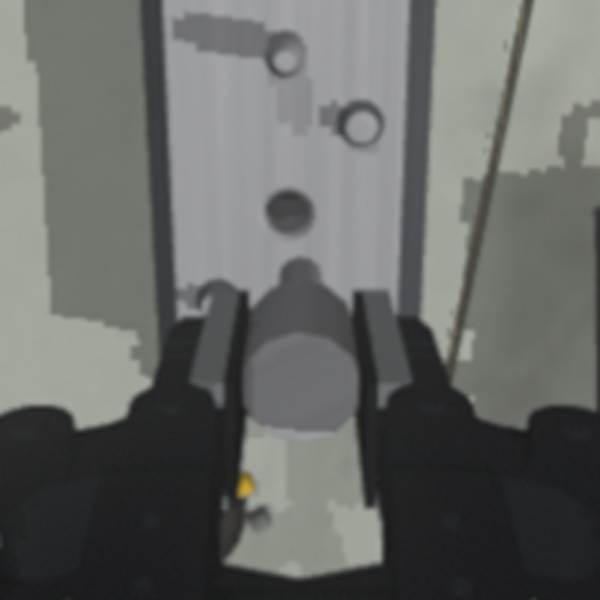

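The hole mouth is at zoomed (290,212), just ahead of the shank tip at (299,262). I'll compute the correction.

```bash
cat > hole.py <<'E'
import sys; from h import *
d,p=pickle.load(open(sys.argv[1]+".pkl","rb")); z=float(sys.argv[4])
X=onplane(d,[(float(sys.argv[2]),float(sys.argv[3]))],z,p)[0]; print("world",X.round(1),"tool",(p[1].T@(X-p[0])).round(2))
E
python3 hole.py w5 251.5 200.7 42; python3 meas.py w5|grep face
python3 - <<'E'
from h import *
d,p=pickle.load(open("w5.pkl","rb"))
g=cv2.cvtColor(d["img"],cv2.COLOR_RGB2GRAY)[190:213,238:265].astype(float); 
m=(g<110).astype(np.uint8); n,l,s,c=cv2.connectedComponentsWithStats(m); i=1+s[1:,4].argmax(); print(s[i],c[i]+[238,190])
E
```

```text
world [507.6 -35.2  42. ] tool [ 1.19 -2.95 93.66]
face 7492 [504.3 -20.6] [64.3 94.7] 7.8 z 43.0 mean [502.8 -13.7]
[  6   3  15  15 183] [251.1420765 200.1420765]
  return _methods._mean(a, axis=axis, dtype=dtype,
  ret = ret.dtype.type(ret / rcount)
meas.py:6: RuntimeWarning: Mean of empty slice.
  q=flat[m]; R=cv2.minAreaRect(q[:,:2].astype(np.float32)); print(nm,len(q),np.round(R[0],1),np.round(R[1],1),round(R[2],1),"z",np.median(q[:,2]).round(1), "mean",q[:,:2].mean(0).round(1)); return q
  ret = um.true_divide(
```

```bash
python3 -m jog '[{"travel":[0.014,-0.062,0.2],"rotation":[0.01,0,0]},{"travel":[0,0,0.25],"rotation":[0,0,0]},{"travel":[0,0,0.1],"rotation":[0,0,0]},{"travel":[0,0,0],"rotation":[0,0,0]},{"travel":[0,0,0],"rotation":[0,0,0]},{"travel":[0,0,0],"rotation":[0,0,0]}]'; python3 go.py 507.4 -35.4 100 97.8;python3 snap.py w6;  python3 - <<'E'
from h import *
d,_=pickle.load(open("w6.pkl","rb"))
cv2.imwrite("pics/w6z.png",cv2.resize(cv2.cvtColor(d["img"],cv2.COLOR_RGB2BGR)[130:330,155:355],None,fx=3,fy=3,interpolation=cv2.INTER_CUBIC))
E
```

```text
time: 6.85
position: [508.1, -35.5, 106.5]
eef_rot: [[-0.136, 0.991, 0.001], [0.991, 0.136, -0.0], [-0.0, 0.001, -1.0]]
ft_force: [-0.5, 0.0, -0.3]
grip_width: 20.3
t 6.85 pos [508.1 -35.5 106.5] yaw 97.8 F [-0.5  0.  -0.3] w 20.3
travel [ 0.004 -0.013  0.129] rot [ 0.013  0.005 -0.   ]
[508.1 -35.5 106.5]
```

View pics/w6z.png

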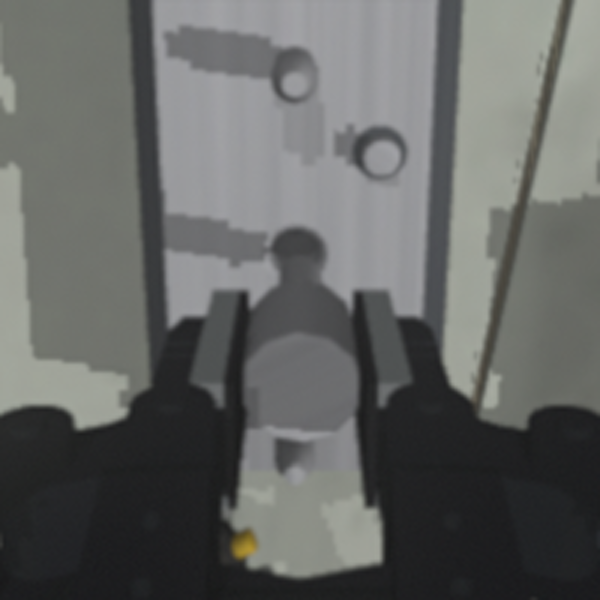

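Hole and shank are in line, within about 0.3 mm. I'm descending and watching the force.

```bash
python3 -m jog '[{"travel":[0,-0.008,0.15],"rotation":[0,0,0]},{"travel":[0,0,0.1],"rotation":[0,0,0]},{"travel":[0,0,0.1],"rotation":[0,0,0]},{"travel":[0,0,0],"rotation":[0,0,0]},{"travel":[0,0,0],"rotation":[0,0,0]}]'; python3 go.py 507.4 -35.4 68.5 97.8
```

```text
time: 7.4
position: [507.7, -35.6, 87.8]
eef_rot: [[-0.136, 0.991, 0.002], [0.991, 0.136, -0.0], [-0.001, 0.002, -1.0]]
ft_force: [-0.5, -0.0, -0.6]
grip_width: 19.9
t 7.4 pos [507.7 -35.6  87.8] yaw 97.8 F [-0.5 -0.  -0.6] w 19.9
travel [ 0.005 -0.007  0.385] rot [0.018 0.006 0.   ]
```

```bash
python3 -m jog '[{"travel":[0,0,0.12],"rotation":[0,0,0]},{"travel":[0,0,0.12],"rotation":[0,0,0]},{"travel":[0,0,0.07],"rotation":[0,0,0]},{"travel":[0,0,0],"rotation":[0,0,0]},{"travel":[0,0,0],"rotation":[0,0,0]},{"travel":[0,0,0],"rotation":[0,0,0]}]'; python3 go.py 507.4 -35.4 68.5 97.8
```

```text
time: 8.0
position: [508.0, -35.6, 70.9]
eef_rot: [[-0.136, 0.991, 0.002], [0.991, 0.136, -0.0], [-0.001, 0.002, -1.0]]
ft_force: [0.3, 0.5, -0.9]
grip_width: 19.8
t 8.0 pos [508.  -35.6  70.9] yaw 97.8 F [ 0.3  0.5 -0.9] w 19.8
travel [ 0.006 -0.011  0.047] rot [0.02  0.007 0.   ]
```

```bash
python3 -m jog '[{"travel":[0,0,0.04],"rotation":[0,0,0]},{"travel":[0,0,0.01],"rotation":[0,0,0]},{"travel":[0,0,0],"rotation":[0,0,0]},{"travel":[0,0,0],"rotation":[0,0,0]}]'; python3 go.py 507.4 -35.4 68.5 97.8
```

```text
time: 8.4
position: [508.0, -35.7, 68.5]
eef_rot: [[-0.136, 0.991, 0.003], [0.991, 0.136, -0.001], [-0.001, 0.003, -1.0]]
ft_force: [-0.3, 0.7, -1.0]
grip_width: 19.9
t 8.4 pos [508.  -35.7  68.5] yaw 97.8 F [-0.3  0.7 -1. ] w 19.9
travel [ 0.007 -0.012  0.   ] rot [0.024 0.008 0.   ]
```

```bash
python3 -m jog '[{"travel":[0,0,0.02],"rotation":[0,0,0]},{"travel":[0,0,0.01],"rotation":[0,0,0]},{"travel":[0,0,0],"rotation":[0,0,0]},{"travel":[0,0,0],"rotation":[0,0,0]}]'; python3 go.py 507.4 -35.4 68.5 97.8
```

```text
time: 8.8
position: [508.0, -35.6, 68.7]
eef_rot: [[-0.136, 0.991, 0.004], [0.991, 0.136, -0.001], [-0.001, 0.004, -1.0]]
ft_force: [-0.2, -0.1, -0.7]
grip_width: 19.8
t 8.8 pos [508.  -35.6  68.7] yaw 97.81 F [-0.2 -0.1 -0.7] w 19.8
travel [ 0.006 -0.012  0.005] rot [0.035 0.012 0.002]
```

```bash
python3 -m jog '[{"travel":[0,0,0.04],"rotation":[0,0,0]},{"travel":[0,0,0.04],"rotation":[0,0,0]}]'; python3 go.py 507.4 -35.4 68.5 97.8
```

```text
time: 9.0
position: [508.2, -35.6, 67.9]
eef_rot: [[-0.136, 0.991, 0.006], [0.991, 0.136, -0.001], [-0.002, 0.006, -1.0]]
ft_force: [-18.8, 2.4, 77.6]
grip_width: 20.0
t 9.0 pos [508.2 -35.6  67.9] yaw 97.82 F [-18.8   2.4  77.6] w 20.0
travel [ 0.007 -0.016 -0.012] rot [0.054 0.02  0.003]
```

Contact at 78 N, so the head is seated. I'll ease off and let go.

```bash
python3 -m jog '[{"travel":[0,0,-0.01],"rotation":[-0.0,0,0]},{"travel":[0,0,0],"rotation":[0,0,0]}]'; python3 -m jog '[{"travel":[0,0,0],"rotation":[0,0,0]},{"travel":[0,0,0],"rotation":[0,0,0]},{"travel":[0,0,0],"rotation":[0,0,0]},{"travel":[0,0,0],"rotation":[0,0,0]},{"travel":[0,0,0],"rotation":[0,0,0]}]' 45
```

```text
time: 9.2
position: [508.0, -35.6, 69.4]
eef_rot: [[-0.136, 0.991, 0.007], [0.991, 0.136, -0.001], [-0.002, 0.006, -1.0]]
ft_force: [-1.2, 0.5, -0.8]
grip_width: 19.8
time: 9.7
position: [508.5, -35.7, 68.6]
eef_rot: [[-0.136, 0.991, 0.007], [0.991, 0.136, -0.001], [-0.002, 0.006, -1.0]]
ft_force: [0.3, -0.5, -1.0]
grip_width: 38.3
```

```bash
python3 -m jog '[{"travel":[0,0,-0.2],"rotation":[0,0,0]},{"travel":[0,0,-0.4],"rotation":[-0.0,0,0]},{"travel":[0,0,-0.7],"rotation":[0,0,0]},{"travel":[0,0,-0.8],"rotation":[0,0,0]},{"travel":[0,0,-0.3],"rotation":[0,0,0]},{"travel":[0,0,0],"rotation":[0,0,0]},{"travel":[0,0,0],"rotation":[0,0,0]},{"travel":[0,0,0],"rotation":[0,0,0]}]'; python3 snap.py w7; python3 go.py 457 -290 250 113;python3 - <<'E'
from h import *
d,p=pickle.load(open("w7.pkl","rb"))
cv2.imwrite("pics/w7z.png",cv2.resize(cv2.cvtColor(d["img"],cv2.COLOR_RGB2BGR)[100:330,155:355],None,fx=2.6,fy=2.6,interpolation=cv2.INTER_CUBIC))
P=cloud(d,p).reshape(-1,3); m=(np.hypot(P[:,0]-507,P[:,1]+35.5)<16)&(P[:,2]>50); q=P[m]; print(len(q),np.median(q[:,2]),np.ptp(q[:,2]),cv2.minAreaRect(q[q[:,2]>62][:,:2].astype(np.float32)))
m=(np.hypot(P[:,0]-507,P[:,1]+35.5)<60)&(abs(P[:,2]-43)<3);print("face",np.median(P[m][:,2]))
E
```

```text
time: 10.5
position: [506.9, -35.4, 195.8]
eef_rot: [[-0.136, 0.991, 0.006], [0.991, 0.136, -0.001], [-0.002, 0.006, -1.0]]
ft_force: [0.4, -0.5, -0.8]
grip_width: 38.6
[506.9 -35.4 195.8]
t 10.55 pos [506.7 -35.4 195.6] yaw 97.82 F [ 0.1 -0.1 -0.2] w 38.2
travel [-4.912 -1.672 -1.088] rot [ 0.049  0.026 -2.53 ]
5204 260.13644948515355 221.47381794441844 ((506.9405822753906, -33.8733024597168), (24.45509910583496, 24.15886116027832), 9.775908470153809)
face 42.98325993560513
```

View pics/w7z.png

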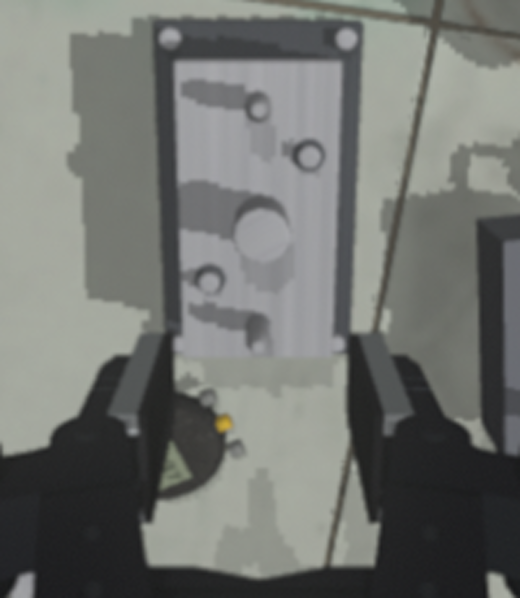

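The thick pin stands upright in the centre hole, with its head at zoomed (262,233). I'll check the head height and get the mould centre from this close view.

Run:
```python
from h import *
d,p=pickle.load(open("w7.pkl","rb"))
P=cloud(d,p).reshape(-1,3); m=(np.hypot(P[:,0]-507,P[:,1]+35.5)<16)&(P[:,2]>60)&(P[:,2]<80); q=P[m]; print(len(q),np.median(q[:,2]),np.percentile(q[:,2],[5,95]),cv2.minAreaRect(q[:,:2].astype(np.float32)))
m=(np.hypot(P[:,0]-506.5,P[:,1]+35.5)<75)&(abs(P[:,2]-43)<2.5);r=cv2.minAreaRect(P[m][:,:2].astype(np.float32));print(r)
for nm,pt in dict(d1=(258,105),d2=(260,340)).items():
    print(nm,onplane(d,[(155+pt[0]/2.6,100+pt[1]/2.6)],66,p).round(1))
```

```text
386 66.8499055298212 [64.43744953 68.03510315] ((507.55914306640625, -35.22576904296875), (20.928375244140625, 21.05403709411621), 85.75194549560547)
((506.0770263671875, -34.98218536376953), (64.21439361572266, 123.69741821289062), 7.819336414337158)
d1 [[500.5  11.8  66. ]]
d2 [[513.6 -78.4  66. ]]
```

Head top is at 66 mm, so it's seated. On to the upper half.

```bash
python3 -m jog '[{"travel":[-0.6,-0.2,-0.4],"rotation":[0.05,0.02,-0.6]},{"travel":[-0.85,-0.25,-0.3],"rotation":[0,0,-0.7]},{"travel":[-0.9,-0.2,-0.2],"rotation":[0,0,-0.7]},{"travel":[-0.9,-0.1,0],"rotation":[0,0,-0.5]},{"travel":[-0.8,0,0],"rotation":[0,0,0]},{"travel":[-0.3,0,0],"rotation":[0,0,0]},{"travel":[0,0,0],"rotation":[0,0,0]},{"travel":[0,0,0],"rotation":[0,0,0]}]' 70; python3 go.py 457 -290 220 113
```

```text
time: 11.35
position: [529.4, -256.9, 233.2]
eef_rot: [[-0.399, 0.917, -0.013], [0.917, 0.399, 0.006], [0.011, -0.01, -1.0]]
ft_force: [0.8, 0.8, -0.2]
grip_width: 60.0
t 11.35 pos [ 529.4 -256.9  233.2] yaw 113.54 F [ 0.8  0.8 -0.2] w 60.0
travel [-0.031 -1.59   0.28 ] rot [-0.095 -0.105  0.091]
```

```bash
python3 -m jog '[{"travel":[0,-0.6,0.1],"rotation":[-0.1,-0.1,0.09]},{"travel":[0,-0.6,0.1],"rotation":[0,0,0]},{"travel":[-0.1,-0.35,0.05],"rotation":[0,0,0]},{"travel":[0,0,0],"rotation":[0,0,0]},{"travel":[0,0,0],"rotation":[0,0,0]},{"travel":[0,0,0],"rotation":[0,0,0]}]' 100; python3 snap.py w8; python3 go.py 457 -290 220 113;python3 - <<'E'
from h import *
d,p=pickle.load(open("w8.pkl","rb"))
P=cloud(d,p).reshape(-1,3)
for nm,lo,hi,r in (("plate",26.5,31.5,75),("rib",64.5,69,40)):
    m=(np.hypot(P[:,0]-457.3,P[:,1]+290.3)<r)&(P[:,2]>lo)&(P[:,2]<hi); q=P[m]; print(nm,len(q),np.median(q[:,2]),cv2.minAreaRect(q[:,:2].astype(np.float32)))
E
```

```text
time: 11.95
position: [457.0, -283.7, 218.8]
eef_rot: [[-0.396, 0.918, -0.003], [0.918, 0.396, 0.005], [0.006, -0.001, -1.0]]
ft_force: [0.5, -0.4, -0.2]
grip_width: 85.6
[ 457.  -283.7  218.8]
t 12.0 pos [ 457.1 -283.6  218.8] yaw 113.36 F [-0.6  0.6  1. ] w 85.4
travel [-0.116 -0.053 -0.025] rot [-0.008 -0.059  0.061]
plate 3303 28.94559200171659 ((456.93023681640625, -289.70697021484375), (64.20585632324219, 125.09443664550781), 22.956745147705078)
rib 905 66.8319101615831 ((456.88922119140625, -288.6858825683594), (19.331790924072266, 54.25536346435547), 22.712339401245117)
```

View pics/w8.png

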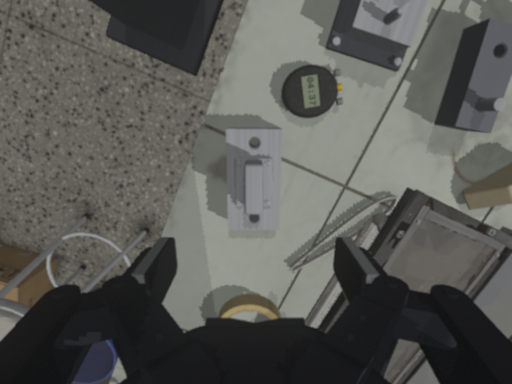

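```bash
python3 -m jog '[{"travel":[-0.1,-0.05,0.6],"rotation":[0,-0.06,0.07]},{"travel":[0,0,0.8],"rotation":[0,0,0]},{"travel":[0,0,0.7],"rotation":[0,0,0]},{"travel":[0,0,0.3],"rotation":[0,0,0]},{"travel":[0,0,0],"rotation":[0,0,0]},{"travel":[0,0,0],"rotation":[0,0,0]},{"travel":[0,0,0],"rotation":[0,0,0]}]' 60; python3 go.py 456.9 -289.5 60 112.9
```

```text
time: 12.7
position: [462.7, -287.3, 97.4]
eef_rot: [[-0.395, 0.919, 0.005], [0.919, 0.395, -0.004], [-0.006, 0.003, -1.0]]
ft_force: [-0.1, 0.1, -0.6]
grip_width: 51.1
t 12.7 pos [ 462.7 -287.3   97.4] yaw 113.25 F [-0.1  0.1 -0.6] w 51.1
travel [ 0.009 -0.126  0.748] rot [0.03  0.059 0.059]
```

```bash
python3 -m jog '[{"travel":[0.01,-0.12,0.1],"rotation":[0.03,0.06,0.06]},{"travel":[0,0,0.2],"rotation":[0,0,0]},{"travel":[0,0,0.2],"rotation":[0,0,0]},{"travel":[0,0,0],"rotation":[0,0,0]},{"travel":[0,0,0],"rotation":[0,0,0]},{"travel":[0,0,0],"rotation":[0,0,0]}]'; python3 go.py 456.9 -289.5 60 112.9
```

```text
time: 13.3
position: [457.6, -290.2, 72.5]
eef_rot: [[-0.388, 0.922, 0.003], [0.922, 0.388, -0.002], [-0.003, 0.002, -1.0]]
ft_force: [0.7, -0.7, -0.2]
grip_width: 50.9
t 13.3 pos [ 457.6 -290.2   72.5] yaw 112.85 F [ 0.7 -0.7 -0.2] w 50.9
travel [ 0.019 -0.008  0.251] rot [ 0.015  0.027 -0.008]
```

```bash
python3 -m jog '[{"travel":[0.02,-0.01,0.14],"rotation":[0.02,0.03,0]},{"travel":[0,0,0.11],"rotation":[0,0,0]},{"travel":[0,0,0],"rotation":[0,0,0]},{"travel":[0,0,0],"rotation":[0,0,0]},{"travel":[0,0,0],"rotation":[0,0,0]}]'; python3 go.py 456.9 -289.5 60 112.9
```

```text
time: 13.8
position: [456.9, -289.5, 59.1]
eef_rot: [[-0.388, 0.921, -0.001], [0.921, 0.388, 0.0], [0.0, -0.0, -1.0]]
ft_force: [-0.2, -0.1, 0.1]
grip_width: 51.0
t 13.8 pos [ 456.9 -289.5   59.1] yaw 112.86 F [-0.2 -0.1  0.1] w 51.0
travel [-0.    -0.    -0.018] rot [-0.004 -0.002 -0.007]
```

```bash
python3 -m jog '[{"travel":[0,0,0],"rotation":[0,0,0]},{"travel":[0,0,0],"rotation":[0,0,0]},{"travel":[0,0,0],"rotation":[0,0,0]},{"travel":[0,0,0],"rotation":[0,0,0]},{"travel":[0,0,0],"rotation":[0,0,0]},{"travel":[0,0,0],"rotation":[0,0,0]},{"travel":[0,0,0],"rotation":[0,0,0]},{"travel":[0,0,0],"rotation":[0,0,0]}]' 0 100; python3 go.py 456.9 -289.5 60 112.9
```

```text
time: 14.6
position: [457.0, -289.6, 59.6]
eef_rot: [[-0.389, 0.921, -0.0], [0.921, 0.389, -0.0], [-0.0, -0.0, -1.0]]
ft_force: [-0.2, 0.0, 0.3]
grip_width: 18.4
t 14.6 pos [ 457.  -289.6   59.6] yaw 112.87 F [-0.2  0.   0.3] w 18.4
travel [ 0.002 -0.001 -0.008] rot [-0.002  0.003 -0.006]
```

```bash
python3 -m jog '[{"travel":[0,0,-0.2],"rotation":[0,0,0]},{"travel":[0,0,-0.4],"rotation":[0,0,0]},{"travel":[0,0,-0.6],"rotation":[0,0,0]},{"travel":[0,0,-0.6],"rotation":[0,0,0]},{"travel":[0,0,-0.4],"rotation":[0,0,0]},{"travel":[0,0,0],"rotation":[0,0,0]},{"travel":[0,0,0],"rotation":[0,0,0]}]'; python3 go.py 506.5 -35.4 170 97.8; python3 snap.py w9
```

```text
time: 15.3
position: [455.9, -288.6, 175.6]
eef_rot: [[-0.388, 0.921, -0.002], [0.921, 0.388, 0.001], [0.002, -0.001, -1.0]]
ft_force: [0.5, 0.4, -4.5]
grip_width: 18.6
t 15.3 pos [ 455.9 -288.6  175.6] yaw 112.86 F [ 0.5  0.4 -4.5] w 18.6
travel [4.274 2.9   0.115] rot [-0.015 -0.016  2.51 ]
[ 455.9 -288.6  175.6]
```

View pics/w9.png

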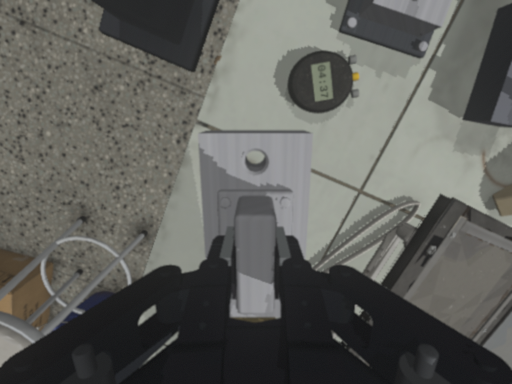

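The upper half is held level, with one dowel hole visible at (256,160). I'll measure where the plate sits in tool axes.

```bash
cat > plate.py <<'E'
import sys; from h import *
d,p=pickle.load(open(sys.argv[1]+".pkl","rb")); I=(np.zeros(3),np.eye(3)); P=cloud(d,I); f=P.reshape(-1,3)
m=(f[:,0]>22)&(f[:,0]<70)&(abs(f[:,1])<40)&(abs(f[:,2]-31)<4); q=f[m]
c=np.linalg.lstsq(np.c_[q[:,:2],np.ones(len(q))],q[:,2],rcond=None)[0]; print("plane slopes deg",np.degrees(c[:2]).round(2),"z0",c[2].round(2))
M=((P[...,0]>15)&(P[...,0]<75)&(abs(P[...,1])<45)&(abs(P[...,2]-31)<4)).astype(np.uint8)
s=q[(q[:,0]>30)]; e=[]
for lo in np.arange(32,58,3):
    b=s[(s[:,0]>lo)&(s[:,0]<lo+3)][:,1]; e.append((lo+1.5,b.min(),b.max()))
e=np.array(e); mid=(e[:,1]+e[:,2])/2; k=np.polyfit(e[:,0],mid,1); print("mid y at x=45",np.polyval(k,45).round(2),"slope deg",np.degrees(k[0]).round(2),"end x",np.percentile(q[:,0],99.8))
g=cv2.cvtColor(d["img"],cv2.COLOR_RGB2GRAY)
cv2.imwrite("pics/plz.png",cv2.resize(cv2.cvtColor(d["img"],cv2.COLOR_RGB2BGR)[120:200,190:330],None,fx=5,fy=5,interpolation=cv2.INTER_CUBIC))
def tool(px,z):
    n=ray(d,[px])[0]; H=d["hand_eye"]; v=H[:3,:3]@[*n,1]; o=H[:3,3]; return o+v*(z-o[2])/v[2]
if len(sys.argv)>3: print("hole",tool((float(sys.argv[2]),float(sys.argv[3])),31.6).round(2))
E
python3 plate.py w9 256.3 159.5
```

```text
plane slopes deg [ 0.36 -0.12] z0 30.31
mid y at x=45 -0.09 slope deg -0.33 end x 62.18994185295958
hole [46.83  0.87 31.6 ]
```

View pics/plz.png

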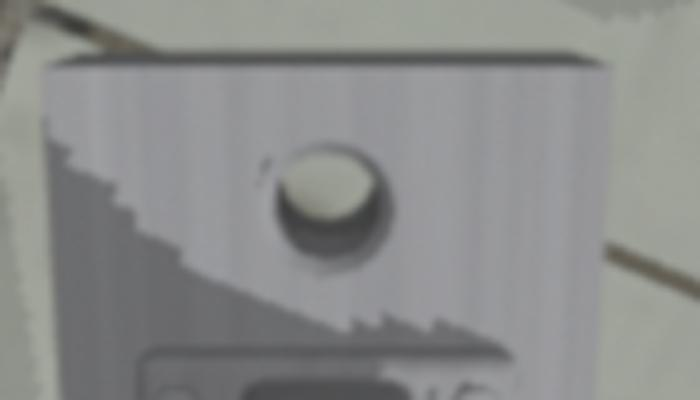

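Run:
```python
from h import *
d,p=pickle.load(open("w8.pkl","rb"))
cv2.imwrite("pics/w8z.png",cv2.resize(cv2.cvtColor(d["img"],cv2.COLOR_RGB2BGR)[120:240,215:295],None,fx=5,fy=5,interpolation=cv2.INTER_CUBIC))
```

```text
(no output)
```

View pics/w8z.png

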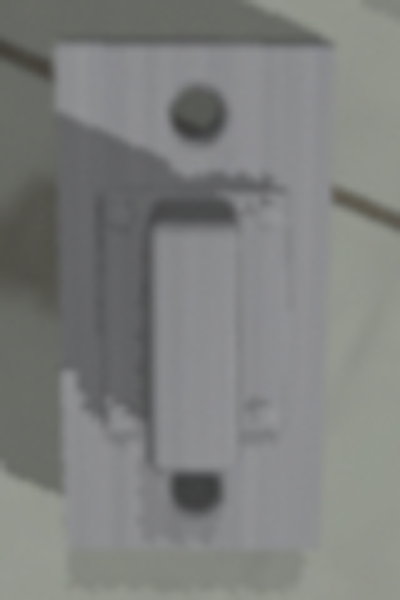

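RGB features sit about 1 mm (one pixel) off the depth outline in tool y, and the shift is the same for both halves, so it cancels. I'm carrying the upper half over.

```bash
python3 -m jog '[{"travel":[0.4,0.3,0],"rotation":[0,0,0.3]},{"travel":[0.7,0.45,0],"rotation":[0,0,0.5]},{"travel":[0.73,0.42,0],"rotation":[0,0,0.5]},{"travel":[0.75,0.38,0],"rotation":[0,0,0.5]},{"travel":[0.7,0.3,0],"rotation":[0,0,0.5]},{"travel":[0.4,0.15,0],"rotation":[0,0,0]},{"travel":[0,0,0],"rotation":[0,0,0]},{"travel":[0,0,0],"rotation":[0,0,0]}]'; python3 go.py 506.4 -35.4 150 97.8
```

```text
time: 16.15
position: [497.4, -75.1, 166.6]
eef_rot: [[-0.145, 0.989, -0.015], [0.989, 0.145, 0.006], [0.008, -0.014, -1.0]]
ft_force: [-1.1, -0.8, -2.9]
grip_width: 18.2
t 16.15 pos [497.4 -75.1 166.6] yaw 98.35 F [-1.1 -0.8 -2.9] w 18.2
travel [0.756 0.299 0.334] rot [-0.13  -0.074  0.092]
```

```bash
python3 -m jog '[{"travel":[0.38,0.15,0],"rotation":[-0.13,-0.07,0.09]},{"travel":[0.38,0.15,0],"rotation":[0,0,0]},{"travel":[0,0,0],"rotation":[0,0,0]},{"travel":[0,0,0],"rotation":[0,0,0]},{"travel":[0,0,0],"rotation":[0,0,0]}]'; python3 go.py 506.4 -35.4 138 97.8
```

```text
time: 16.65
position: [505.6, -38.1, 163.8]
eef_rot: [[-0.132, 0.991, -0.004], [0.991, 0.132, 0.0], [0.001, -0.004, -1.0]]
ft_force: [-0.1, -1.1, -3.7]
grip_width: 18.5
t 16.65 pos [505.6 -38.1 163.8] yaw 97.6 F [-0.1 -1.1 -3.7] w 18.5
travel [0.051 0.025 0.516] rot [-0.041 -0.009 -0.033]
```

```bash
python3 -m jog '[{"travel":[0.05,0.02,0.2],"rotation":[-0.04,-0.01,-0.03]},{"travel":[0,0,0.2],"rotation":[0,0,0]},{"travel":[0,0,0.1],"rotation":[0,0,0]},{"travel":[0,0,0],"rotation":[0,0,0]},{"travel":[0,0,0],"rotation":[0,0,0]},{"travel":[0,0,0],"rotation":[0,0,0]}]'; python3 go.py 506.4 -35.4 135 97.8; python3 snap.py w10;python3 plate.py w10
python3 - <<'E'
from h import *
d,p=pickle.load(open("w10.pkl","rb"))
cv2.imwrite("pics/w10z.png",cv2.resize(cv2.cvtColor(d["img"],cv2.COLOR_RGB2BGR)[80:270,170:345],None,fx=3.1,fy=3.1,interpolation=cv2.INTER_CUBIC))
E
```

```text
time: 17.25
position: [505.9, -38.8, 137.4]
eef_rot: [[-0.132, 0.991, -0.001], [0.991, 0.132, -0.0], [-0.0, -0.001, -1.0]]
ft_force: [0.3, 0.2, -3.3]
grip_width: 18.7
t 17.25 pos [505.9 -38.8 137.4] yaw 97.58 F [ 0.3  0.2 -3.3] w 18.7
travel [0.066 0.019 0.047] rot [-0.01   0.003 -0.037]
[505.9 -38.8 137.4]
plane slopes deg [ 0.41 -0.15] z0 30.26
mid y at x=45 -0.28 slope deg -0.13 end x 62.156880476507304
```

View pics/w10z.png

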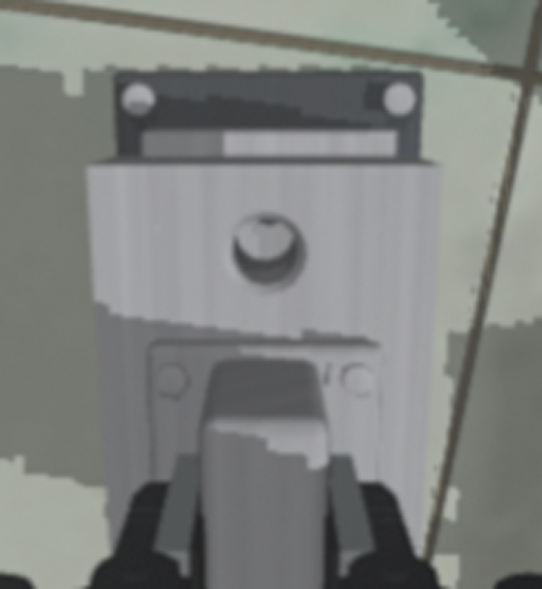

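The front dowel shows through the plate's hole at zoomed (258,238). The block needs roughly +3.3 mm in x and +1.1 mm in y, so I'll correct and look closer.

```bash
python3 -m jog '[{"travel":[0.066,0.022,0.02],"rotation":[-0.01,0,-0.04]},{"travel":[0,0,0.02],"rotation":[0,0,0]},{"travel":[0,0,0],"rotation":[0,0,0]},{"travel":[0,0,0],"rotation":[0,0,0]},{"travel":[0,0,0],"rotation":[0,0,0]}]'; python3 go.py 506.4 -35.4 135 97.8; python3 snap.py w11
python3 - <<'E'
from h import *
d,p=pickle.load(open("w11.pkl","rb"))
cv2.imwrite("pics/w11z.png",cv2.resize(cv2.cvtColor(d["img"],cv2.COLOR_RGB2BGR)[95:185,195:315],None,fx=6,fy=6,interpolation=cv2.INTER_CUBIC))
E
```

```text
time: 17.8
position: [507.1, -34.9, 135.9]
eef_rot: [[-0.137, 0.991, 0.002], [0.991, 0.137, -0.001], [-0.001, 0.002, -1.0]]
ft_force: [-0.4, 0.6, -2.6]
grip_width: 18.3
t 17.8 pos [507.1 -34.9 135.9] yaw 97.87 F [-0.4  0.6 -2.6] w 18.3
travel [-0.007 -0.015  0.019] rot [0.016 0.007 0.012]
[507.1 -34.9 135.9]
```

View pics/w11z.png

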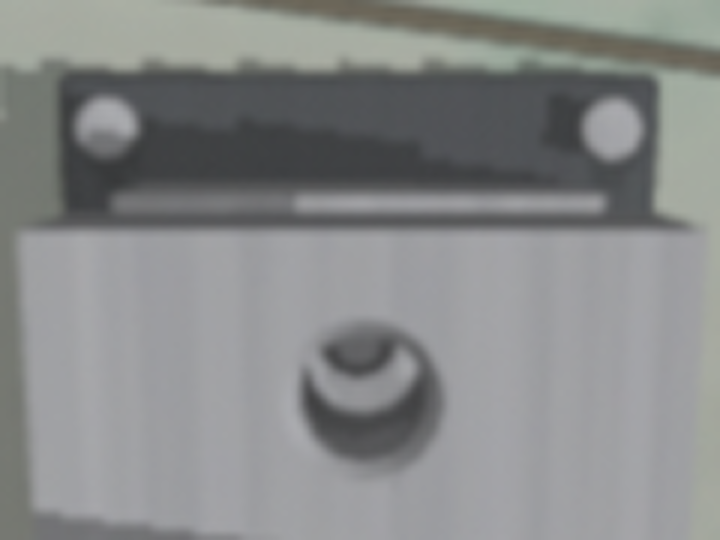

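Run:
```python
from h import *
d,p=pickle.load(open("w11.pkl","rb")); H=np.linalg.inv(d["hand_eye"])
K=np.array([[d["fx"],0,d["cx"]],[0,d["fy"],d["cy"]],[0,0,1]])
def pr(*X):
    px=cv2.projectPoints(np.array([X],float),cv2.Rodrigues(H[:3,:3])[0],H[:3,3],K,d["D"])[0].ravel(); return ((px-[195,95])*6).round(0)
print("hole mouth c",pr(46,0,31.6),"near edge",pr(39.75,0,31.6),"far",pr(52.25,0,31.6))
print("bottom mouth",pr(46,0,59.6),"near",pr(39.75,0,59.6),"far",pr(52.25,0,59.6))
for z in (69.9,75): print("tip z",z,pr(46,0,z),"near r3",pr(43,0,z),"near r5",pr(41,0,z),"far r3",pr(49,0,z))
print("face end edge (62) z",pr(62,0,94), "r per mm",(pr(63,0,94)-pr(61,0,94))/2,"plate end",pr(62,0,31.6), "base of dowel near",pr(41,0,94))
print("flange end top",pr(78,0,128))
```

```text
hole mouth c [360. 395.] near edge [360. 459.] far [360. 330.]
bottom mouth [360. 352.] near [360. 407.] far [360. 296.]
tip z 69.9 [360. 339.] near r3 [360. 364.] near r5 [360. 381.] far r3 [360. 314.]
tip z 75 [360. 333.] near r3 [360. 358.] near r5 [360. 374.] far r3 [360. 308.]
face end edge (62) z [360. 190.] r per mm [ 0.  -7.5] plate end [360. 225.] base of dowel near [360. 351.]
flange end top [360.  68.]
```

The projections match for an aligned fit: face edge at 190 (predicted 190), plate end 228 (predicted 225), dowel near edge about 372. I'll trim y by 0.4 mm and lower onto the dowels.

```bash
python3 -m jog '[{"travel":[0,-0.01,0.06],"rotation":[0.01,0,0.01]},{"travel":[0,0,0.08],"rotation":[0,0,0]},{"travel":[0,0,0.08],"rotation":[0,0,0]},{"travel":[0,0,0],"rotation":[0,0,0]},{"travel":[0,0,0],"rotation":[0,0,0]}]'; python3 go.py 506.4 -35.4 118 97.8
```

```text
time: 18.35
position: [506.4, -35.1, 123.7]
eef_rot: [[-0.136, 0.991, 0.0], [0.991, 0.136, -0.001], [-0.001, -0.0, -1.0]]
ft_force: [-0.1, 0.1, -3.3]
grip_width: 18.4
t 18.35 pos [506.4 -35.1 123.7] yaw 97.8 F [-0.1  0.1 -3.3] w 18.4
travel [-0.006 -0.001  0.114] rot [-0.     0.006 -0.   ]
```

```bash
python3 -m jog '[{"travel":[0,0,0.06],"rotation":[0,0,0]},{"travel":[0,0,0.06],"rotation":[0,0,0]},{"travel":[0,0,0],"rotation":[0,0,0]},{"travel":[0,0,0],"rotation":[0,0,0]}]'; python3 go.py 506.4 -35.4 118 97.8
```

```text
time: 18.75
position: [506.5, -35.1, 117.2]
eef_rot: [[-0.136, 0.991, 0.0], [0.991, 0.136, -0.001], [-0.001, 0.0, -1.0]]
ft_force: [0.5, 0.1, -3.7]
grip_width: 18.7
t 18.75 pos [506.5 -35.1 117.2] yaw 97.79 F [ 0.5  0.1 -3.7] w 18.7
travel [-0.006 -0.003 -0.017] rot [ 0.001  0.006 -0.001]
```

```bash
python3 -m jog '[{"travel":[0,0,0.06],"rotation":[0,0,0]},{"travel":[0,0,0.06],"rotation":[0,0,0]},{"travel":[0,0,0],"rotation":[0,0,0]},{"travel":[0,0,0],"rotation":[0,0,0]}]'; python3 go.py 506.4 -35.4 108 97.8; python3 snap.py w12
```

```text
time: 19.15
position: [506.6, -35.1, 110.7]
eef_rot: [[-0.136, 0.991, 0.0], [0.991, 0.136, -0.001], [-0.001, 0.0, -1.0]]
ft_force: [1.1, -0.5, -3.8]
grip_width: 18.5
t 19.15 pos [506.6 -35.1 110.7] yaw 97.8 F [ 1.1 -0.5 -3.8] w 18.5
travel [-0.005 -0.004  0.054] rot [ 0.002  0.007 -0.001]
[506.6 -35.1 110.7]
```

View pics/w12.png

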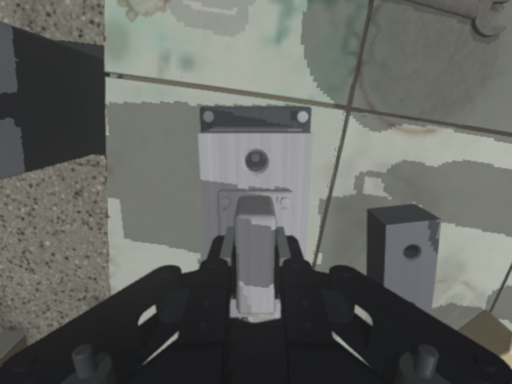

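The dowel tip is centred in the hole at (257,160) with no side force. I'm pressing down in small steps.

```bash
python3 -m jog '[{"travel":[0,0,0.05],"rotation":[0,0,0]},{"travel":[0,0,0.05],"rotation":[0,0,0]},{"travel":[0,0,0],"rotation":[0,0,0]},{"travel":[0,0,0],"rotation":[0,0,0]}]'; python3 -m jog '[{"travel":[0,0,0.04],"rotation":[0,0,0]},{"travel":[0,0,0.0],"rotation":[0,0,0]},{"travel":[0,0,0],"rotation":[0,0,0]}]'
```

```text
time: 19.6
position: [506.8, -35.1, 106.0]
eef_rot: [[-0.136, 0.991, 0.001], [0.991, 0.136, -0.001], [-0.001, 0.001, -1.0]]
ft_force: [-2.1, 0.4, 5.5]
grip_width: 18.7
time: 19.9
position: [506.8, -35.1, 104.7]
eef_rot: [[-0.136, 0.991, 0.002], [0.991, 0.136, -0.001], [-0.001, 0.002, -1.0]]
ft_force: [-2.0, 1.0, 7.6]
grip_width: 18.3
```

```bash
python3 -m jog '[{"travel":[0,0,0.04],"rotation":[0,0,0]},{"travel":[0,0,0.0],"rotation":[0,0,0]},{"travel":[0,0,0],"rotation":[0,0,0]}]'; python3 -m jog '[{"travel":[0,0,0.03],"rotation":[0,0,0]},{"travel":[0,0,0.0],"rotation":[0,0,0]},{"travel":[0,0,0],"rotation":[0,0,0]}]'
```

```text
time: 20.2
position: [506.7, -35.1, 103.5]
eef_rot: [[-0.136, 0.991, 0.002], [0.991, 0.136, -0.001], [-0.001, 0.002, -1.0]]
ft_force: [-3.1, 0.2, 7.4]
grip_width: 18.5
time: 20.5
position: [506.7, -35.1, 103.0]
eef_rot: [[-0.136, 0.991, 0.003], [0.991, 0.136, -0.001], [-0.002, 0.003, -1.0]]
ft_force: [-2.2, 1.1, 8.3]
grip_width: 18.9
```

```bash
python3 -m jog '[{"travel":[0,0,0.04],"rotation":[0,0,0]},{"travel":[0,0,0.0],"rotation":[0,0,0]}]'; python3 -m jog '[{"travel":[0,0,0.03],"rotation":[0,0,0]},{"travel":[0,0,0.0],"rotation":[0,0,0]}]'
```

```text
time: 20.7
position: [506.7, -35.1, 101.9]
eef_rot: [[-0.136, 0.991, 0.004], [0.991, 0.136, -0.002], [-0.002, 0.003, -1.0]]
ft_force: [-3.0, 1.6, 9.9]
grip_width: 18.5
time: 20.9
position: [506.7, -35.1, 102.0]
eef_rot: [[-0.136, 0.991, 0.005], [0.991, 0.136, -0.002], [-0.002, 0.004, -1.0]]
ft_force: [-5.0, 1.2, 9.5]
grip_width: 18.2
```

```bash
python3 go.py 506.4 -35.1 101 97.8; python3 -m jog '[{"travel":[0,0,0.03],"rotation":[0.04,0.02,0]},{"travel":[0,0,0.0],"rotation":[0,0,0]}]'; python3 go.py 506.4 -35.1 101 97.8
```

```text
t 20.9 pos [506.7 -35.1 102. ] yaw 97.82 F [-5.   1.2  9.5] w 18.2
travel [ 0.001 -0.006  0.02 ] rot [0.041 0.023 0.003]
time: 21.1
position: [506.9, -35.2, 102.0]
eef_rot: [[-0.136, 0.991, 0.001], [0.991, 0.136, -0.001], [-0.001, 0.001, -1.0]]
ft_force: [-4.5, 1.6, 9.4]
grip_width: 18.5
t 21.1 pos [506.9 -35.2 102. ] yaw 97.83 F [-4.5  1.6  9.4] w 18.5
travel [ 0.003 -0.009  0.019] rot [0.012 0.008 0.005]
```

```bash
python3 -m jog '[{"travel":[0,-0.005,0.03],"rotation":[0.01,0.01,0]}]';python3 -m jog '[{"travel":[0,0,0.03],"rotation":[0,0,0]}]'
```

```text
time: 21.2
position: [506.9, -35.2, 101.4]
eef_rot: [[-0.136, 0.991, 0.001], [0.991, 0.136, 0.0], [-0.0, 0.001, -1.0]]
ft_force: [-11.4, 3.6, 51.7]
grip_width: 18.6
time: 21.3
position: [507.0, -35.2, 101.4]
eef_rot: [[-0.136, 0.991, 0.002], [0.991, 0.136, -0.0], [-0.0, 0.002, -1.0]]
ft_force: [-13.8, 0.7, 54.3]
grip_width: 18.4
```

```bash
python3 -m jog '[{"travel":[0,-0.003,0.018],"rotation":[0.01,0,0]}]';python3 -m jog '[{"travel":[0,0,0.018],"rotation":[0,0,0]}]'
python3 - <<'E'
from plant import bot,eyes
from h import *
for n in ("top","scene"):
    d=eyes.snapshot(n); pickle.dump(d,open(n+"1.pkl","wb")); cv2.imwrite(f"pics/{n}1.png",cv2.cvtColor(d["img"],cv2.COLOR_RGB2BGR))
    s=bot.get_state(); print(s["time"],s["position"].round(2),s["ft_force"].round(1))
for i in range(3):
    eyes.snapshot("wrist"); s=bot.get_state(); print(s["time"],s["position"].round(2),s["ft_force"].round(1))
E
python3 snap.py w13
```

```text
time: 21.4
position: [506.8, -35.2, 101.5]
eef_rot: [[-0.136, 0.991, 0.002], [0.991, 0.136, -0.0], [-0.001, 0.002, -1.0]]
ft_force: [-3.4, 1.0, 11.3]
grip_width: 18.2
time: 21.5
position: [506.8, -35.2, 101.5]
eef_rot: [[-0.136, 0.991, 0.003], [0.991, 0.136, -0.001], [-0.001, 0.003, -1.0]]
ft_force: [-5.6, -0.2, 19.8]
grip_width: 18.5
21.55 [506.89 -35.19 101.47] [-5.5  0.4 20.5]
21.6 [506.91 -35.21 101.5 ] [-5.2  0.3 22.4]
21.65 [506.89 -35.2  101.51] [-4.8  1.4 21.5]
21.7 [506.91 -35.18 101.48] [-4.9  1.9 21.4]
21.75 [506.91 -35.19 101.48] [-4.9  1.1 21. ]
[506.9 -35.2 101.5]
```

View pics/scene1.png

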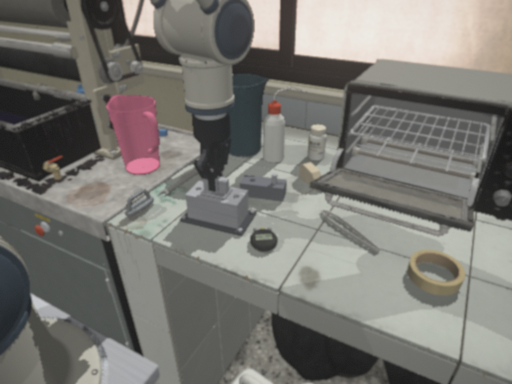

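View pics/top1.png

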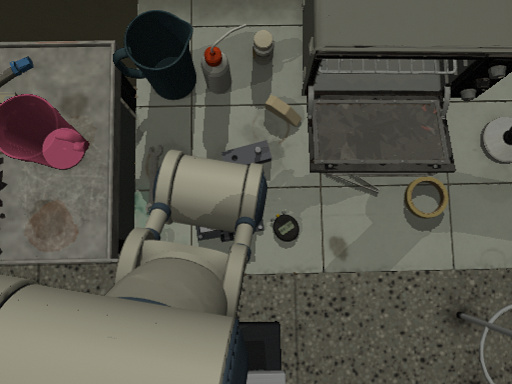

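View pics/w13.png

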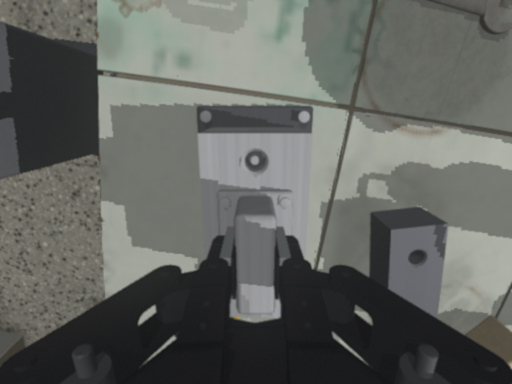

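```bash
python3 plate.py w13
python3 - <<'E'
from h import *
d,p=pickle.load(open("w13.pkl","rb"));P=cloud(d,p).reshape(-1,3)
a=np.radians(7.8); q=P[:,:2]-[506.5,-35.2]; u=q@[np.cos(a),np.sin(a)]; v=q@[-np.sin(a),np.cos(a)]
m=(abs(u)<28)&(v>34)&(v<58)&(abs(P[:,2]-70)<6); b=(abs(u)<24)&(v>66)&(v<76)&(abs(P[:,2]-8)<5)
A=np.linalg.lstsq(np.c_[u[m],v[m],np.ones(m.sum())],P[m,2],rcond=None)[0]
print("plate top",np.median(P[m,2]),"flange",np.median(P[b,2]),"slopes deg",np.degrees(A[:2]).round(2))
for n in("w2","w12"):
    pass
a0,a1=pickle.load(open("top0.pkl","rb")),pickle.load(open("top1.pkl","rb"))
for d in(a0,a1):
    f=cloud(d)[208:246,268:304].reshape(-1,3); f=f[(f[:,2]>8)&(f[:,2]<30)]; print(cv2.minAreaRect(f[:,:2].astype(np.float32))[0])
E
```

```text
plane slopes deg [0.45 0.11] z0 30.21
mid y at x=45 -0.37 slope deg 0.11 end x 62.19382443924017
plate top 70.91500737526624 flange 9.101871069858419 slopes deg [0.02 0.24]
(478.9105529785156, -168.93666076660156)
(479.0228271484375, -167.099365234375)
```

Plate top is 61.8 mm above the flange (62 expected when shut), and the position doesn't change between 21 N and 54 N. The push is holding steady at 21 N, so I'm handing in.

Run:
```python
from plant import bot
print(bot.hand_in()); s=bot.get_state(); print(s["time"],s["position"].round(2),s["ft_force"].round(1),s["grip_width"])
```

```text
the job is handed in; nothing more can be done
None
the job is handed in; nothing more can be done
```

The job is handed in at about 21.8 s of the 51 s: the thick-headed pin is seated in the lower half, and the upper half is over both dowels, still gripped and pressed shut. `hand_in` reports no verdict, so success rests on the checks below.

**What the last checks showed:**
- **Core pin:** its head top measured 66 mm after correcting the depth bias, which is right for a seated head. I let go of it before fetching the upper half. Seating it gave a brief peak of 78 N at the wrist, under the 120 N limit.
- **Mould shut:** the upper plate's top was 61.8 mm above the flange, against 62 mm when shut. The force rose sharply at contact, and the height stayed the same at 54 N and at the final 21 N.
- **Alignment:** the dowel I could see sat centred in its hole. Side force stayed around 5 N during the final hold.

**What disagreed or went unchecked:**
- **Grip width:** it read about 2 mm under nominal on both parts. I took this as a gauge or pad offset, because both were held firmly.
- **Wrist camera:** holes in its picture appeared about 1 mm off their blocks. I put this down to shading on the chamfer.
- **Stopwatch:** its measured centre differed by 1.8 mm between the first and last top view. The arm hides part of that area in the last view, it looks unmoved in the pictures, and nothing came near it.
- **Thin pin and nail brush:** I did not measure these again at the end. The gripper never went near the brush. The thin pin was last seen in place when I lifted the thick pin out.

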